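Draw the worn barrel bolt of the mould cage and hold its spring gate open

TASK

Lift the upper mould off the pile in front of the little steel cage and set it down flat on the bench, out of the way of the cage's gate, which passes over the lower mould. Then take the knob of the barrel bolt, lift the sagging bolt over the bent-up lip of its keeper while you draw it back, without forcing it, and pull the gate half open, to about 45 degrees. The gate springs shut by itself, so finish while still gripping the knob and holding the gate there, so that I can reach in with both hands; leave the lower mould and the tools and jar around where they are.

Things in the scene. Friction and masses are not known exactly. Their poses are not given: they have to be found in the camera images.
- cage: Low grey steel cage, fixed, 140 deep (its x) x 270 wide (y) x 168 mm high, on a closed plinth 38 mm high; bars on the sides, sheet top. Origin: centre of its underside. The gate closes its front, 70 mm from the origin towards its -x (towards the robot). The jars inside are not part of the job.
- gate: Barred gate leaf, 234 wide x 123 high x 14 mm thick, from 42 to 165 mm above the bench, so it passes over the lower mould (33 mm) but not over the upper one on it. Origin: on the hinge axis at bench height, at the front face; the leaf runs from there to its own -y; its -x looks out of the cage. Upright hinge at the left (+y) end; the free edge swings out to -x.
- gate_swing (a joint): Gate angle in rad: 0 shut, grows as it swings out towards the robot, up to 1.5. A hinge spring shuts it: 0.2 N m at 0, rising by 0.25 N m per rad (2 to 4 N at the knob).
- gate_hinge (a point): Point on the upright hinge axis, fixed to the cage, 100 mm above the bench, at the gate's front face.
- bolt: Barrel bolt on the gate's front near its top: 14 mm steel rod, level along the gate (its y), axis 14 mm in front of the gate's face, 138 mm above the bench while it sags, in two tall guide straps (tops at 162 mm). Origin: on the rod axis under its upright handle, 175 mm from the hinge axis when shut. The nose reaches 89 mm to its -y, into the keeper; a 7 mm deep notch is in its underside. 0.16 kg.
- bolt_knob (a point): Centre of the knob on the bolt's upright handle, where to grip: a round steel knob, 16 mm across and 42 mm tall, 174 to 216 mm above the bench, centre at 195 mm while the bolt sags (57 mm above the rod axis), over a 9 mm stem. It can turn between the fingers as the gate swings.
- bolt_draw (a joint): How far the bolt is drawn along the gate towards the hinge (gate's +y), in m: 0 fully shut, 0.05 fully drawn. At the start 0 to 0.006. The gate is free from 0.03. Slides with 1 N of friction and stays where left.
- bolt_lift (a joint): How far the bolt is raised in its worn guides, in m: 0 sagging (it falls back by its weight), 0.013 at most. Sagging, the keeper's lip stands in the rod's notch and stops the bolt at a draw of about 0.009. The lip overlaps the nose by 5.5 mm: raise it 8 to 11 mm until it is drawn by 0.025.
- keeper (a point): Top of the bent-up lip of the keeper, a steel staple on the right-hand (cage -y) front post of the cage, fixed; on the line of the rod, 136.5 mm above the bench.
- upper_mould: Upper mould of the pile, a small brass two-part block, 44 x 50 mm and 32 mm high, 0.35 to 0.65 kg. Origin: centre of its underside (33 mm above the bench on the pile).
- upper_grip (a point): Centre of the upper mould, 16 mm above its underside: its x axis points across the 44 mm width (grip along it), its y axis across the 50 mm.
- lower_mould: Lower mould of the pile, a flat brass slab, 80 x 110 mm and 33 mm high, 0.95 kg, lying on the bench about 0.11 m in front of the gate. Origin: centre of its underside. Leave it.
- oil_jar: Small clear jar with a black cap, 41 mm across and 54 mm high, at the right of the cage. Origin: centre of its underside. Leave it.
- caliper: Steel caliper, 48 x 170 x 13 mm, lying on the bench near its front edge, left. Leave it.
- flat_pliers: Pliers with blue handles, 121 x 111 x 11 mm, lying on the bench near its front edge, right. Leave them.
Not all that is in view belongs to the job. There is more than one size of the upper_mould; the job needs the largest.

How it is judged:
On the way, in this order (a step that is already met when the one before it is completed fails the run):
1. the upper mould stands flat on the bench, let go, while the gate is still shut (height (world z) of upper_mould below 0.006 m and angle between upper_mould's own z axis and vertical below 0.1 rad and contact force between the fingers and upper_mould below 0.1 N and linear speed of upper_mould below 0.03 m/s and value of joint gate_swing below 0.1 rad), for 0.2 s.
2. the bolt is lifted by the fingers and drawn out of the keeper (value of joint bolt_draw above 0.026 m and contact force between the fingers and bolt above 0.5 N), for 0.05 s.
At the end, for the whole second after the job is handed in: Fingers grip the bolt's knob (over 2 N, TCP within 35 mm of it) and hold the gate still at 0.6 to 0.98 rad; no mould touches the gate; the upper mould lies flat and at rest on the bench (within 6 mm, tilt under 0.1 rad); the lower mould has moved less than 20 mm (value of joint gate_swing between 0.6 and 0.98 rad and velocity of joint gate_swing between -0.05 and 0.05 rad/s and contact force between the fingers and bolt above 2 N and distance between the grasp point and bolt_knob below 0.035 m and contact force between gate and upper_mould below 0.2 N and contact force between gate and lower_mould below 0.2 N and height (world z) of upper_mould below 0.006 m and angle between upper_mould's own z axis and vertical below 0.1 rad and linear speed of upper_mould below 0.02 m/s and distance of lower_mould from where it was at the start of the episode below 0.02 m); the arm keeps its last pose, push and grip.
It fails at once if the upper mould tips over (more than 0.6 rad) (angle between upper_mould's own z axis and vertical above 0.6 rad).
It fails at once if the lower mould is shifted by more than 20 mm (distance of lower_mould from where it was at the start of the episode above 0.02 m).
It fails at once if the jar, the caliper or the pliers are shifted by more than 20 mm (distance of any of oil_jar, caliper, flat_pliers from where it was at the start of the episode above 0.02 m).
It fails at once if the bolt is forced against the keeper (over 40 N) (contact force between bolt and cage above 40 N).
It also fails if it takes over 54 s, if anything falls off the work surface, if the arm or the gripper's body presses on something with over 40 N, if the wrist force passes 120 N, or if a joint passes its speed limit or range.

ROBOT

A 6-joint arm with a two-finger parallel gripper is mounted at the origin on a cart in front of the work surface, level with it; the furniture and walls round the work are solid. World frame = base frame: x ahead of the robot, y to its left, z up, the work surface at z = 0. Lengths are in m, angles in rad, forces in N, time in s.
With the tool pointing down it reaches from about 0.425 to 0.95 m from the base axis. Payload 3.5 kg.
Tool frame: the origin (TCP) lies between the finger pads, 19 mm behind the fingertips; this is the grasp point; z points along the fingers, y is the direction in which the jaws open and shut (so a half turn about z gives the same grasp; the last joint's range is limited). The gripper opens to 85 mm and grips with 20 to 120 N. Pads are 22 mm wide; open, the fingers measure 114 mm over their backs; the gripper's body (76 mm by 85 mm) begins 54 mm behind the grasp point. The pads swing forward as they close: fully open they stand 13 mm farther back than shut.
Start: joints at [1.195, 0.286, 1.577, -0, 1.279, -0.15], TCP at [0.151, 0.658, 0.25] pointing down, gripper open.
Joint ranges: [-2.77, 2.77], [-0.9, 2.22], [0.21, 2.48], [-1.53, 4.67], [0.24, 2.81], [-2.84, 2.84]. Speed limits (rad/s): [2.79, 2.79, 3.14, 3.14, 3.14, 3.14].

INTERFACE

Orientations are given as a rotation vector (axis times angle).
In Python, from workcell import bot gives the robot as it stands.
- The arm moves only by the tool drive_tool, never from a script. Its argument "moves" is a list of rows, each an object of numbers: "gripper": the opening in per cent of the stroke, from 0 (shut) to 100 (fully open); "dx", "dy", "dz": the shift along the world's x, y, z in mm; "ax", "ay", "az": the turn, a rotation vector about the world's x, y, z in rad. In form: [{"gripper": .., "dx": .., "dy": .., "dz": .., "ax": .., "ay": .., "az": ..}, ...]. A call has 1 to 8 rows; each row is the pose to reach, as a shift and turn from the pose commanded when the call began; what a row does not reach only later rows make up. A row lasts 1/10 s, in which the tool goes at most 50 mm and 8.59 degrees, less where a joint would pass 70% of its speed; a pose out of reach is approached as far as the arm can. A call with a gripper value outside its range is refused whole. The fingers move at their own pace and stop on an object; "newtons" is the grip in N (left out, the last holds). Time passes only in rows, so rows that repeat a pose let the fingers close. It gives the time, the measured TCP pose, the force and the opening at its end, in the units of the state.
- bot.get_state(): the state, without advancing time (a new reading comes with each control period).
- bot.get_image(name): name is "scene" or "top"; returns the picture (400x640x3 uint8, red, green, blue); there is no depth.
- bot.camera_model(name): a dict with "fov_y" (degrees; the focal length in pixels is half the picture's height over the tangent of half this angle, whatever the lens; pixels are square), "cx", "cy" (the principal point, pixels), "distortion" ([k1, k2, p1, p2, k3] as OpenCV has them; the pictures are not rectified), "pose" (4x4, takes a point from camera to world coordinates). Camera axes: x right, y down, z forward; pixel columns grow to the right and rows downward; lengths in m; the calibration is good to about 2 mm. A picture is of the moment at which its call begins. camera_model takes no time and is no camera call.
- bot.close_job(): hands the job in, once; it reports no verdict.
The state is a dict: "clock": time; "joint_positions": joint angles; "qd": joint speeds; "joint_efforts": joint torques, N m; "eef_pos": TCP position; "ee_rot": TCP orientation; "ft_force": force on the tool from outside, world axes, zero at the start; "wrist_torque": the same for the moment, N m; "width": finger opening in m.
Only numpy, scipy, OpenCV 4.12 (cv2) and the standard library are available. Lean on these libraries where they do the work, as an engineer would, in place of code of your own. Each camera call takes 0.05 s, during which the arm holds its last target. There are 200 camera calls.

## Working session

There is one attempt and no reset: what is moved stays moved. The work goes in short steps, Python scripts to look and compute and a tool call to move; the robot and the scene stay as the last step left them, time stands still between calls to the robot, and variables do not carry over. Pictures are saved under pics/ and viewed, about 8 in all and at most 12, crops included, and the job is handed in when it is done.

Besides the shell and the picture viewer there is one more tool, called after "Emit:" as name(argument=value, ...) on one line, values as JSON. drive_tool: Moves the arm, as the interface text tells. Its arguments: {"type":"object","properties":{"moves":{"type":"array"},"newtons":{"type":"number"}},"required":["moves"]}

```bash
mkdir -p pics
cat > h.py <<'E'
import numpy as np, cv2
from workcell import bot
def K(n):
    m=bot.camera_model(n); f=200/np.tan(np.radians(m["fov_y"])/2)
    return np.array([[f,0,m["cx"]],[0,f,m["cy"]],[0,0,1]]),np.array(m["distortion"],float),np.array(m["pose"])
def ray(n,u,v):
    k,d,P=K(n); p=cv2.undistortPoints(np.array([[[u,v]]],float),k,d)[0,0]
    return P[:3,3],P[:3,:3]@np.array([p[0],p[1],1])
def at(n,u,v,z):
    o,r=ray(n,u,v); return o+r*(z-o[2])/r[2]
def proj(n,pts):
    k,d,P=K(n); R=P[:3,:3].T
    return cv2.projectPoints(np.array(pts,float).reshape(-1,1,3),cv2.Rodrigues(R)[0],-R@P[:3,3],k,d)[0][:,0]
def tri(a,b):
    (o1,r1),(o2,r2)=ray(*a),ray(*b)
    A=np.stack([r1,-r2],1); s=np.linalg.lstsq(A,o2-o1,rcond=None)[0]
    p,q=o1+s[0]*r1,o2+s[1]*r2; return (p+q)/2,np.linalg.norm(p-q)
def snap(n,f,crop=None,s=1):
    im=bot.get_image(n)[:,:,::-1]
    if crop: x,y,w,h=crop; im=im[y:y+h,x:x+w]
    cv2.imwrite(f"pics/{f}.png",cv2.resize(im,None,fx=s,fy=s,interpolation=cv2.INTER_CUBIC))
E
python3 -c "
from h import *
snap('scene','s1');snap('top','t1');print(bot.get_state())
for n in('scene','top'):print(K(n)[2].round(3),K(n)[0][0,0])"
```

```text
{'clock': 0.1, 'joint_positions': array([ 1.19499820e+00,  2.87123286e-01,  1.57798422e+00,  2.60671068e-05,
        1.27858029e+00, -1.49991548e-01]), 'qd': array([-0.00071143, -0.00274203, -0.00101698, -0.00042871,  0.00320041,
        0.00060301]), 'joint_efforts': array([ 7.03649380e-05, -4.07293940e+01, -2.93699473e+01, -1.61571252e-04,
        3.39883991e-03, -8.65957759e-07]), 'eef_pos': array([0.150891  , 0.65737579, 0.24877975]), 'ee_rot': array([-0.35389058, -3.12102286,  0.0031672 ]), 'ft_force': array([-0.35995433,  0.04244464, -0.04781442]), 'wrist_torque': array([-0.00974287,  0.01048881,  0.00302589]), 'width': 0.08572592284794027}
[[ 0.672 -0.573  0.469  0.068]
 [-0.741 -0.518  0.427 -0.403]
 [-0.002 -0.635 -0.773  0.905]
 [ 0.     0.     0.     1.   ]] 428.75779377443513
[[ 0.012 -0.998  0.067  0.444]
 [-1.    -0.013 -0.027  0.049]
 [ 0.028 -0.067 -0.997  1.339]
 [ 0.     0.     0.     1.   ]] 486.96995617954633
```

View pics/s1.png

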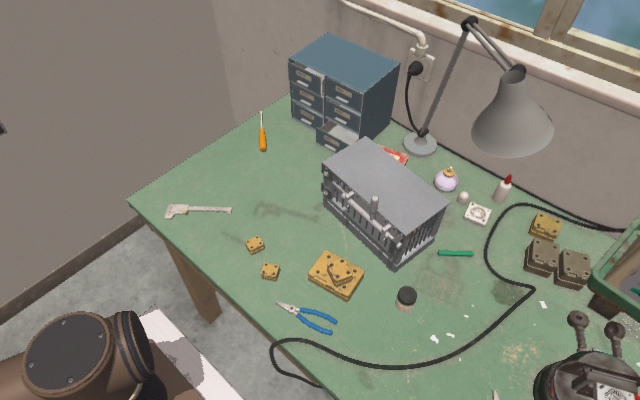

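View pics/t1.png

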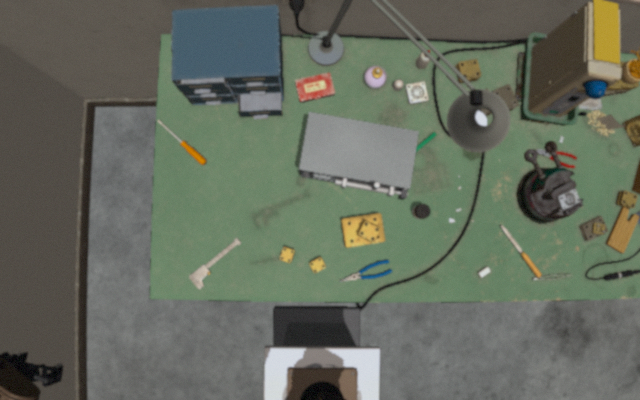

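The pile with the upper mould is at scene (338,272), top (369,229). The two smaller brass blocks on the bench, at scene (255,245) and (270,271), are the wrong sizes. The cage's knob is near scene (375,203). I'll confirm these in enlarged crops.

```bash
python3 -c "
from h import *
snap('scene','s2',(240,150,220,155),3.6);snap('top','t2',(270,100,170,185),3.2)"
```

```text
(no output)
```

View pics/s2.png

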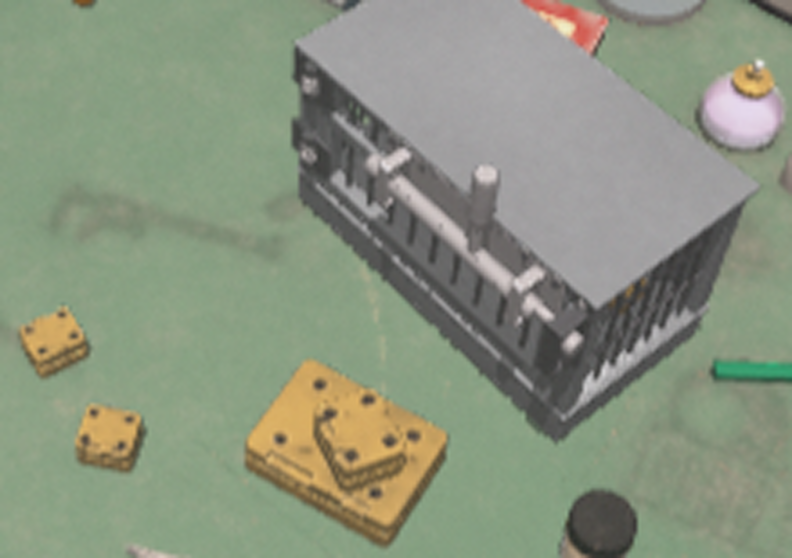

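View pics/t2.png

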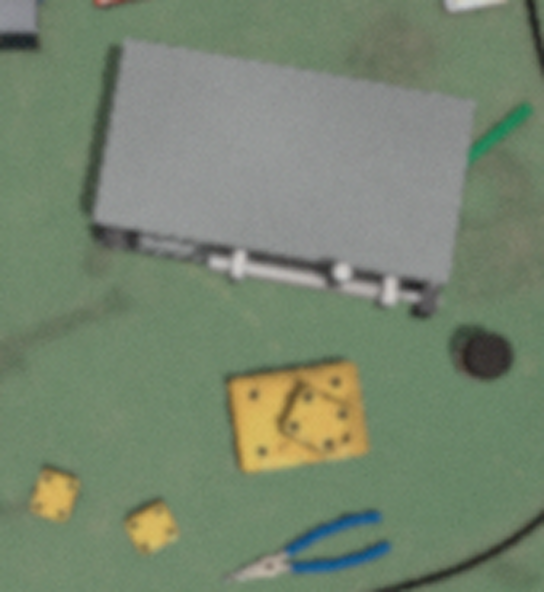

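The crops show the upper mould's top with four screw holes. In the scene crop they are at (330,412), (368,400), (390,440) and (351,456). In the top crop they are at (308,397), (343,413), (330,443) and (295,427). The knob top is at scene crop (486,173) and top crop (343,271). This block is larger than the two loose ones, and it is the one on the slab.

```bash
python3 -c "
from h import *
S=lambda u,v:('scene',240+(u+.5)/3.6-.5,150+(v+.5)/3.6-.5)
T=lambda u,v:('top',270+(u+.5)/3.2-.5,100+(v+.5)/3.2-.5)
np.set_printoptions(precision=4,suppress=True)
hs=[(330,412),(368,400),(390,440),(351,456)];ht=[(295,427),(308,397),(343,413),(330,443)]
a=np.array([at(*S(*p),.065) for p in hs]);b=np.array([at(*T(*p),.065) for p in ht])
for q in(a,b):
  print(q[:,:2],q.mean(0)); e=np.diff(np.vstack([q,q[:1]]),axis=0)[:,:2]; print(np.linalg.norm(e,axis=1),np.degrees(np.arctan2(e[:,1],e[:,0])))
print('tri mould',tri(S(359.75,427),T(319,420)))
print('knobtop',tri(S(486,173),T(343,271)),at(*S(486,173),.216),at(*T(343,271),.216))
c=np.array([at(*T(*p),.168) for p in[(125,40),(473,101),(445,285),(93,222)]]);print('cage',c[:,:2],c.mean(0))
e=np.diff(np.vstack([c,c[:1]]),axis=0)[:,:2]; print(np.linalg.norm(e,axis=1),np.degrees(np.arctan2(e[:,1],e[:,0])))
c=np.array([at(*S(*p),.168) for p in[(756,187),(597,305),(298,45)]]);print('cageS',c[:,:2])
e=np.diff(c,axis=0);print(np.linalg.norm(e,axis=1),np.degrees(np.arctan2(e[:,1],e[:,0])))
lo=np.array([at(*T(*p),.033) for p in[(227,378),(357,360),(369,453),(242,472)]]);print('lower',lo[:,:2],lo.mean(0))
for n,p in dict(jar=(487,356,.054),pl=(229,577,.01),pl2=(385,545,.01),pl3=(375,516,.01),m1=(54,494,.02),m2=(151,526,.02)).items(): print(n,at(*T(p[0],p[1]),p[2]))
"
```

```text
[[ 0.4643 -0.0959]
 [ 0.487  -0.1079]
 [ 0.4741 -0.1363]
 [ 0.4495 -0.1256]] [ 0.4687 -0.1164  0.065 ]
[0.0257 0.0311 0.0269 0.0333] [ -28.0713 -114.3963  156.6068   63.413 ]
[[ 0.4628 -0.0989]
 [ 0.4875 -0.1095]
 [ 0.4747 -0.1385]
 [ 0.45   -0.1279]] [ 0.4688 -0.1187  0.065 ]
[0.0269 0.0317 0.0269 0.0317] [ -23.1277 -113.8411  156.7716   66.1236]
tri mould (array([ 0.4682, -0.1178,  0.0672]), np.float64(0.0015840750285426696))
knobtop (array([ 0.5739, -0.1153,  0.2173]), np.float64(0.0013249383635079409)) [ 0.5744 -0.1143  0.216 ] [ 0.5745 -0.116   0.216 ]
cage [[ 0.756   0.0451]
 [ 0.7141 -0.2243]
 [ 0.5707 -0.2015]
 [ 0.6145  0.0673]] [ 0.6638 -0.0784  0.168 ]
[0.2726 0.1452 0.2724 0.1432] [-98.8325 170.9566  80.7316  -8.9536]
cageS [[ 0.7115 -0.2235]
 [ 0.5732 -0.2015]
 [ 0.6144  0.0652]]
[0.14   0.2699] [170.9402  81.2291]
lower [[ 0.5038 -0.045 ]
 [ 0.5204 -0.1549]
 [ 0.442  -0.1655]
 [ 0.4251 -0.0583]] [ 0.4728 -0.1059  0.033 ]
jar [ 0.5239 -0.2615  0.054 ]
pl [ 0.3354 -0.05    0.01  ]
pl2 [ 0.3634 -0.1835  0.01  ]
pl3 [ 0.3882 -0.1747  0.01  ]
m1 [0.4046 0.0993 0.02  ]
m2 [0.3786 0.0171 0.02  ]
```

The measurements agree with the sizes given: cage 0.270 x 0.14, knob top z 0.217, mould top z 0.067.
- Upper mould: (0.4685, -0.1175), 44 mm axis at -24.5°.
- Cage: yaw about -9°.
- Knob: (0.574, -0.1155).
- Hinge: about (0.615, 0.052).

I'll go round by a waypoint.

Emit:
drive_tool(moves=[{"gripper": 100,"dx": 300,"dy": -400,"dz": 0,"az": -1.0},{"gripper": 100,"dx": 300,"dy": -400,"dz": 0,"az": -1.0},{"gripper": 100,"dx": 300,"dy": -400,"dz": 0,"az": -1.0},{"gripper": 100,"dx": 300,"dy": -400,"dz": 0,"az": -1.0},{"gripper": 100,"dx": 300,"dy": -400,"dz": 0,"az": -1.0},{"gripper": 100,"dx": 300,"dy": -400,"dz": 0,"az": -1.0},{"gripper": 100,"dx": 300,"dy": -400,"dz": 0,"az": -1.0},{"gripper": 100,"dx": 300,"dy": -400,"dz": 0,"az": -1.0}], newtons=60)

```text
$.moves[0]: bad value
```

Emit:
drive_tool(moves=[{"gripper": 100,"dx": 300,"dy": -400,"dz": 0,"ax": 0,"ay": 0,"az": -1.0},{"gripper": 100,"dx": 300,"dy": -400,"dz": 0,"ax": 0,"ay": 0,"az": -1.0},{"gripper": 100,"dx": 300,"dy": -400,"dz": 0,"ax": 0,"ay": 0,"az": -1.0},{"gripper": 100,"dx": 300,"dy": -400,"dz": 0,"ax": 0,"ay": 0,"az": -1.0},{"gripper": 100,"dx": 300,"dy": -400,"dz": 0,"ax": 0,"ay": 0,"az": -1.0},{"gripper": 100,"dx": 300,"dy": -400,"dz": 0,"ax": 0,"ay": 0,"az": -1.0},{"gripper": 100,"dx": 300,"dy": -400,"dz": 0,"ax": 0,"ay": 0,"az": -1.0},{"gripper": 100,"dx": 300,"dy": -400,"dz": 0,"ax": 0,"ay": 0,"az": -1.0}], newtons=60)

```text
clock: 1.0
eef_pos: [0.3918, 0.3361, 0.2501]
ee_rot: [1.809, 2.568, 0.001]
ft_force: [0.3, 0.9, -1.1]
width: 0.0855
```

Emit:
drive_tool(moves=[{"gripper": 100,"dx": 77,"dy": -390,"dz": -40,"ax": 0,"ay": 0,"az": -0.771},{"gripper": 100,"dx": 77,"dy": -390,"dz": -40,"ax": 0,"ay": 0,"az": -0.771},{"gripper": 100,"dx": 77,"dy": -390,"dz": -40,"ax": 0,"ay": 0,"az": -0.771},{"gripper": 100,"dx": 77,"dy": -390,"dz": -40,"ax": 0,"ay": 0,"az": -0.771},{"gripper": 100,"dx": 77,"dy": -390,"dz": -40,"ax": 0,"ay": 0,"az": -0.771},{"gripper": 100,"dx": 77,"dy": -390,"dz": -40,"ax": 0,"ay": 0,"az": -0.771},{"gripper": 100,"dx": 77,"dy": -390,"dz": -40,"ax": 0,"ay": 0,"az": -0.771},{"gripper": 100,"dx": 77,"dy": -390,"dz": -40,"ax": 0,"ay": 0,"az": -0.771}])

```text
clock: 1.8
eef_pos: [0.468, -0.0542, 0.21]
ee_rot: [2.641, 1.701, 0.001]
ft_force: [0.6, 0.5, -0.2]
width: 0.0854
```

Emit:
drive_tool(moves=[{"gripper": 100,"dx": 0,"dy": -50,"dz": 0,"ax": 0,"ay": 0,"az": 0},{"gripper": 100,"dx": 0,"dy": -60,"dz": 0,"ax": 0,"ay": 0,"az": 0},{"gripper": 100,"dx": 0,"dy": -60,"dz": 0,"ax": 0,"ay": 0,"az": 0},{"gripper": 100,"dx": 0,"dy": -60,"dz": 0,"ax": 0,"ay": 0,"az": 0}])

```text
clock: 2.2
eef_pos: [0.4679, -0.1113, 0.2098]
ee_rot: [-2.64, -1.701, -0.0]
ft_force: [0.0, 0.3, 0.5]
width: 0.0857
```

Emit:
drive_tool(moves=[{"gripper": 100,"dx": 0,"dy": -6,"dz": -50,"ax": 0,"ay": 0,"az": 0},{"gripper": 100,"dx": 0,"dy": -6,"dz": -90,"ax": 0,"ay": 0,"az": 0},{"gripper": 100,"dx": 0,"dy": -6,"dz": -115,"ax": 0,"ay": 0,"az": 0},{"gripper": 100,"dx": 0,"dy": -6,"dz": -135,"ax": 0,"ay": 0,"az": 0},{"gripper": 100,"dx": 0,"dy": -6,"dz": -148,"ax": 0,"ay": 0,"az": 0},{"gripper": 100,"dx": 0,"dy": -6,"dz": -154,"ax": 0,"ay": 0,"az": 0},{"gripper": 100,"dx": 0,"dy": -6,"dz": -154,"ax": 0,"ay": 0,"az": 0}])

```text
clock: 2.9
eef_pos: [0.4681, -0.1172, 0.0558]
ee_rot: [-2.639, -1.703, 0.001]
ft_force: [0.0, 0.4, 0.2]
width: 0.0854
```

```bash
python3 -c "
from h import *
snap('scene','s3',(240,150,220,155),3.6);print(bot.get_state()['eef_pos'])"
```

```text
[ 0.46859247 -0.11774651  0.05658009]
```

View pics/s3.png

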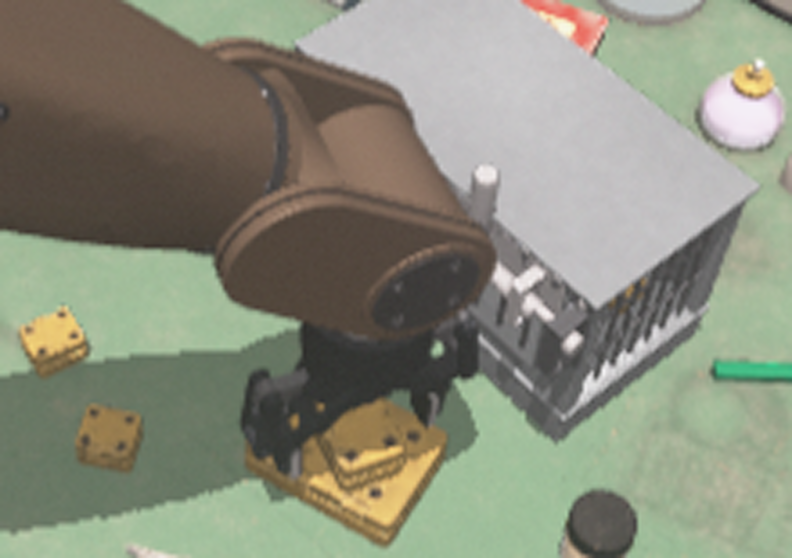

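The fingers stand on both sides of the upper mould, at crop (285,450) and (430,400), with nothing touching. Closing now.

Emit:
drive_tool(moves=[{"gripper": 0,"dx": 0,"dy": 0,"dz": 0,"ax": 0,"ay": 0,"az": 0},{"gripper": 0,"dx": 0,"dy": 0,"dz": 0,"ax": 0,"ay": 0,"az": 0},{"gripper": 0,"dx": 0,"dy": 0,"dz": 0,"ax": 0,"ay": 0,"az": 0},{"gripper": 0,"dx": 0,"dy": 0,"dz": 0,"ax": 0,"ay": 0,"az": 0},{"gripper": 0,"dx": 0,"dy": 0,"dz": 0,"ax": 0,"ay": 0,"az": 0},{"gripper": 0,"dx": 0,"dy": 0,"dz": 0,"ax": 0,"ay": 0,"az": 0},{"gripper": 0,"dx": 0,"dy": 0,"dz": 0,"ax": 0,"ay": 0,"az": 0}], newtons=60)

```text
clock: 3.65
eef_pos: [0.469, -0.1187, 0.0574]
ee_rot: [2.639, 1.7, 0.002]
ft_force: [-1.6, 1.7, 5.7]
width: 0.0423
```

Emit:
drive_tool(moves=[{"gripper": 0,"dx": 0,"dy": 0,"dz": 6,"ax": 0,"ay": 0,"az": 0},{"gripper": 0,"dx": 0,"dy": 0,"dz": 20,"ax": 0,"ay": 0,"az": 0},{"gripper": 0,"dx": 0,"dy": 0,"dz": 40,"ax": 0,"ay": 0,"az": 0},{"gripper": 0,"dx": 0,"dy": 0,"dz": 60,"ax": 0,"ay": 0,"az": 0},{"gripper": 0,"dx": 0,"dy": 0,"dz": 60,"ax": 0,"ay": 0,"az": 0}])

```text
clock: 4.15
eef_pos: [0.4692, -0.1187, 0.1179]
ee_rot: [2.638, 1.7, 0.003]
ft_force: [0.7, -0.4, -4.2]
width: 0.0424
```

Emit:
drive_tool(moves=[{"gripper": 0,"dx": 0,"dy": 30,"dz": 0,"ax": 0,"ay": 0,"az": 0},{"gripper": 0,"dx": 0,"dy": 75,"dz": 0,"ax": 0,"ay": 0,"az": 0},{"gripper": 0,"dx": 0,"dy": 125,"dz": 0,"ax": 0,"ay": 0,"az": 0},{"gripper": 0,"dx": 10,"dy": 170,"dz": 0,"ax": 0,"ay": 0,"az": 0},{"gripper": 0,"dx": 20,"dy": 215,"dz": 0,"ax": 0,"ay": 0,"az": 0},{"gripper": 0,"dx": 35,"dy": 260,"dz": 0,"ax": 0,"ay": 0,"az": 0},{"gripper": 0,"dx": 45,"dy": 295,"dz": 0,"ax": 0,"ay": 0,"az": 0},{"gripper": 0,"dx": 50,"dy": 320,"dz": 0,"ax": 0,"ay": 0,"az": 0}])

```text
clock: 4.95
eef_pos: [0.5172, 0.204, 0.1138]
ee_rot: [-2.638, -1.703, 0.004]
ft_force: [0.5, -1.3, -4.3]
width: 0.0423
```

Emit:
drive_tool(moves=[{"gripper": 0,"dx": 0,"dy": 0,"dz": -30,"ax": 0,"ay": 0,"az": 0},{"gripper": 0,"dx": 0,"dy": 0,"dz": -60,"ax": 0,"ay": 0,"az": 0},{"gripper": 0,"dx": 0,"dy": 0,"dz": -80,"ax": 0,"ay": 0,"az": 0},{"gripper": 0,"dx": 0,"dy": 0,"dz": -87,"ax": 0,"ay": 0,"az": 0},{"gripper": 0,"dx": 0,"dy": 0,"dz": -90,"ax": 0,"ay": 0,"az": 0},{"gripper": 0,"dx": 0,"dy": 0,"dz": -92,"ax": 0,"ay": 0,"az": 0},{"gripper": 0,"dx": 0,"dy": 0,"dz": -92,"ax": 0,"ay": 0,"az": 0}])

```text
clock: 5.65
eef_pos: [0.5183, 0.2019, 0.0245]
ee_rot: [2.641, 1.701, 0.001]
ft_force: [0.1, -0.2, -5.4]
width: 0.0426
```

Emit:
drive_tool(moves=[{"gripper": 0,"dx": 0,"dy": 0,"dz": -1,"ax": 0,"ay": 0,"az": 0},{"gripper": 0,"dx": 0,"dy": 0,"dz": -1.5,"ax": 0,"ay": 0,"az": 0},{"gripper": 0,"dx": 0,"dy": 0,"dz": -1.5,"ax": 0,"ay": 0,"az": 0}])

```text
clock: 5.95
eef_pos: [0.5185, 0.2019, 0.0244]
ee_rot: [2.641, 1.702, -0.0]
ft_force: [-6.4, -0.5, 8.4]
width: 0.0426
```

On the bench: the vertical force has turned positive. Releasing and rising.

Emit:
drive_tool(moves=[{"gripper": 100,"dx": 0,"dy": 0,"dz": 0,"ax": 0,"ay": 0,"az": 0},{"gripper": 100,"dx": 0,"dy": 0,"dz": 0,"ax": 0,"ay": 0,"az": 0},{"gripper": 100,"dx": 0,"dy": 0,"dz": 0,"ax": 0,"ay": 0,"az": 0},{"gripper": 100,"dx": 0,"dy": 0,"dz": 0,"ax": 0,"ay": 0,"az": 0},{"gripper": 100,"dx": 0,"dy": 0,"dz": 0,"ax": 0,"ay": 0,"az": 0},{"gripper": 100,"dx": 0,"dy": 0,"dz": 0,"ax": 0,"ay": 0,"az": 0}])

```text
clock: 6.55
eef_pos: [0.5181, 0.2018, 0.0224]
ee_rot: [2.641, 1.702, 0.0]
ft_force: [0.3, -0.0, -0.7]
width: 0.0855
```

Emit:
drive_tool(moves=[{"gripper": 100,"dx": 0,"dy": 0,"dz": 40,"ax": 0,"ay": 0,"az": 0},{"gripper": 100,"dx": 0,"dy": 0,"dz": 90,"ax": 0,"ay": 0,"az": 0},{"gripper": 100,"dx": 0,"dy": 0,"dz": 140,"ax": 0,"ay": 0,"az": 0},{"gripper": 100,"dx": 0,"dy": 0,"dz": 190,"ax": 0,"ay": 0,"az": 0},{"gripper": 100,"dx": 0,"dy": 0,"dz": 240,"ax": 0,"ay": 0,"az": 0},{"gripper": 100,"dx": 0,"dy": 0,"dz": 250,"ax": 0,"ay": 0,"az": 0},{"gripper": 100,"dx": 0,"dy": 0,"dz": 250,"ax": 0,"ay": 0,"az": 0}])

```text
clock: 7.25
eef_pos: [0.5194, 0.2021, 0.2758]
ee_rot: [2.639, 1.7, 0.009]
ft_force: [-0.3, 0.4, 0.1]
width: 0.0856
```

```bash
python3 -c "
from h import *
snap('scene','s4',(150,90,320,220),2.4);s=bot.get_state();print(s['eef_pos'],s['ft_force'],s['joint_positions'])"
```

```text
[0.51812288 0.20190077 0.27272243] [-0.32170373  1.0197175  -0.86259831] [1.89107554e-01 6.16353367e-03 1.84823068e+00 1.51793657e-05
 1.28614888e+00 6.15064177e-01]
```

View pics/s4.png

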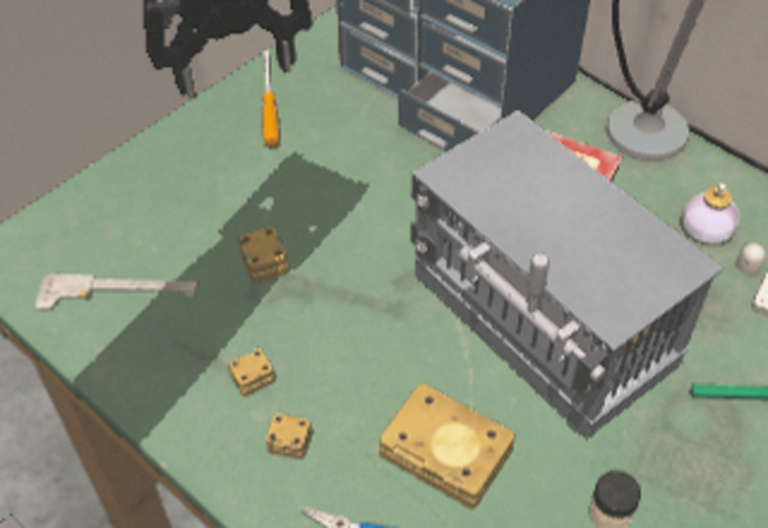

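The mould lies flat on the bench at crop (263,252), the lower mould is in place and the gate is shut. The knob is still at its measured place. Next I go above the knob with the jaws across the gate (-9°).

Emit:
drive_tool(moves=[{"gripper": 100,"dx": 10,"dy": -45,"dz": 0,"ax": 0,"ay": 0,"az": 0.1},{"gripper": 100,"dx": 20,"dy": -93,"dz": 0,"ax": 0,"ay": 0,"az": 0.2},{"gripper": 100,"dx": 30,"dy": -140,"dz": 0,"ax": 0,"ay": 0,"az": 0.27},{"gripper": 100,"dx": 40,"dy": -188,"dz": 0,"ax": 0,"ay": 0,"az": 0.27},{"gripper": 100,"dx": 50,"dy": -235,"dz": 0,"ax": 0,"ay": 0,"az": 0.27},{"gripper": 100,"dx": 56,"dy": -275,"dz": 0,"ax": 0,"ay": 0,"az": 0.27},{"gripper": 100,"dx": 56,"dy": -305,"dz": 0,"ax": 0,"ay": 0,"az": 0.27},{"gripper": 100,"dx": 56,"dy": -317.5,"dz": 0,"ax": 0,"ay": 0,"az": 0.27}])

```text
clock: 8.1
eef_pos: [0.5727, -0.1179, 0.2686]
ee_rot: [-2.387, -2.034, 0.005]
ft_force: [-0.2, 0.9, -0.4]
width: 0.0851
```

Emit:
drive_tool(moves=[{"gripper": 100,"dx": 0,"dy": 0,"dz": -20,"ax": 0,"ay": 0,"az": 0},{"gripper": 100,"dx": 0,"dy": 0,"dz": -30,"ax": 0,"ay": 0,"az": 0},{"gripper": 100,"dx": 0,"dy": 0,"dz": -30,"ax": 0,"ay": 0,"az": 0}])

```text
clock: 8.4
eef_pos: [0.5723, -0.1142, 0.2384]
ee_rot: [-2.382, -2.038, 0.005]
ft_force: [-0.6, 0.7, -0.2]
width: 0.0852
```

```bash
python3 -c "
from h import *
snap('scene','s5',(290,120,180,130),4.2);s=bot.get_state();print(s['eef_pos'],s['ee_rot'],s['ft_force'])"
```

```text
[ 0.57306375 -0.11436068  0.24016921] [-2.38348274 -2.04014891  0.0031587 ] [-0.13054174 -0.93863658  0.75700584]
```

View pics/s5.png

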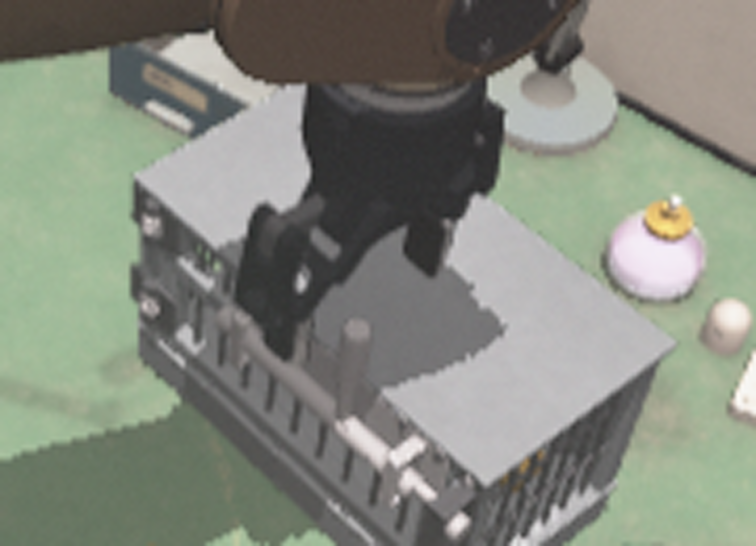

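The knob top at crop (356,327) lies midway between the fingertips at (285,350) and (430,270). Lowering about 43 mm and closing.

Emit:
drive_tool(moves=[{"gripper": 100,"dx": 1,"dy": -1,"dz": -20,"ax": 0,"ay": 0,"az": 0},{"gripper": 100,"dx": 1,"dy": -1,"dz": -35,"ax": 0,"ay": 0,"az": 0},{"gripper": 100,"dx": 1,"dy": -1,"dz": -42,"ax": 0,"ay": 0,"az": 0},{"gripper": 100,"dx": 1,"dy": -1,"dz": -42,"ax": 0,"ay": 0,"az": 0},{"gripper": 50,"dx": 1,"dy": -1,"dz": -42,"ax": 0,"ay": 0,"az": 0},{"gripper": 30,"dx": 1,"dy": -1,"dz": -42,"ax": 0,"ay": 0,"az": 0},{"gripper": 30,"dx": 1,"dy": -1,"dz": -42,"ax": 0,"ay": 0,"az": 0},{"gripper": 30,"dx": 1,"dy": -1,"dz": -42,"ax": 0,"ay": 0,"az": 0}], newtons=40)

```text
clock: 9.25
eef_pos: [0.5754, -0.1168, 0.2012]
ee_rot: [2.387, 2.041, 0.001]
ft_force: [0.3, 0.4, 0.5]
width: 0.0283
```

Emit:
drive_tool(moves=[{"gripper": 20,"dx": 0,"dy": 0,"dz": 0,"ax": 0,"ay": 0,"az": 0},{"gripper": 10,"dx": 0,"dy": 0,"dz": 0,"ax": 0,"ay": 0,"az": 0},{"gripper": 0,"dx": 0,"dy": 0,"dz": 0,"ax": 0,"ay": 0,"az": 0},{"gripper": 0,"dx": 0,"dy": 0,"dz": 0,"ax": 0,"ay": 0,"az": 0},{"gripper": 0,"dx": 0,"dy": 0,"dz": 0,"ax": 0,"ay": 0,"az": 0},{"gripper": 0,"dx": 0,"dy": 0,"dz": 0,"ax": 0,"ay": 0,"az": 0}])

```text
clock: 9.85
eef_pos: [0.5753, -0.1168, 0.201]
ee_rot: [2.387, 2.041, 0.0]
ft_force: [-0.2, -0.7, 3.8]
width: 0.0149
```

Gripped: width 15 mm and low side force. Lifting about 9.5 mm in steps.

Emit:
drive_tool(moves=[{"gripper": 0,"dx": 0,"dy": 0,"dz": 3,"ax": 0,"ay": 0,"az": 0},{"gripper": 0,"dx": 0,"dy": 0,"dz": 6,"ax": 0,"ay": 0,"az": 0},{"gripper": 0,"dx": 0,"dy": 0,"dz": 8,"ax": 0,"ay": 0,"az": 0},{"gripper": 0,"dx": 0,"dy": 0,"dz": 9.5,"ax": 0,"ay": 0,"az": 0},{"gripper": 0,"dx": 0,"dy": 0,"dz": 9.5,"ax": 0,"ay": 0,"az": 0}], newtons=60)

```text
clock: 10.35
eef_pos: [0.5751, -0.1167, 0.2101]
ee_rot: [2.388, 2.042, 0.0]
ft_force: [0.8, -0.2, -1.4]
width: 0.0147
```

```bash
python3 -c "
from h import *
snap('scene','s6',(290,120,180,130),4.2);s=bot.get_state();print(s['eef_pos'],s['ee_rot'],s['ft_force'])"
```

```text
[ 0.57509801 -0.11667244  0.21002063] [ 2.38766747e+00  2.04153958e+00 -2.18936895e-05] [ 1.74499747 -0.68695688 -1.13192167]
```

View pics/s6.png

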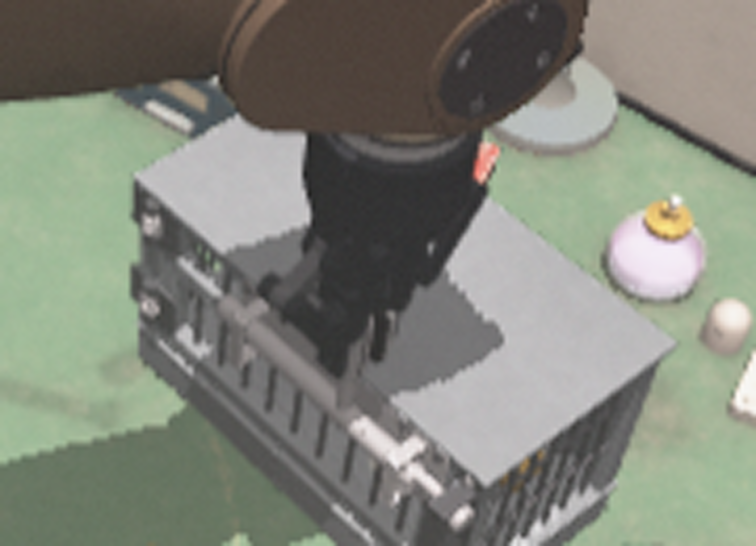

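The bolt has risen: force went to about -1.3 N, and the rod sits high in its straps at crop (400,450). Now drawing along (0.156, 0.988), the first part gently.

Emit:
drive_tool(moves=[{"gripper": 0,"dx": 0.5,"dy": 3,"dz": 0,"ax": 0,"ay": 0,"az": 0},{"gripper": 0,"dx": 1,"dy": 6,"dz": 0,"ax": 0,"ay": 0,"az": 0},{"gripper": 0,"dx": 1.4,"dy": 9,"dz": 0,"ax": 0,"ay": 0,"az": 0},{"gripper": 0,"dx": 1.9,"dy": 12,"dz": 0,"ax": 0,"ay": 0,"az": 0},{"gripper": 0,"dx": 1.9,"dy": 12,"dz": 0,"ax": 0,"ay": 0,"az": 0}])

```text
clock: 10.9
eef_pos: [0.577, -0.1039, 0.2099]
ee_rot: [-2.387, -2.042, -0.001]
ft_force: [1.3, 0.5, -2.2]
width: 0.0145
```

Emit:
drive_tool(moves=[{"gripper": 0,"dx": 0.7,"dy": 4.5,"dz": 0,"ax": 0,"ay": 0,"az": 0},{"gripper": 0,"dx": 1.4,"dy": 9,"dz": 0,"ax": 0,"ay": 0,"az": 0},{"gripper": 0,"dx": 2.1,"dy": 13.5,"dz": 0,"ax": 0,"ay": 0,"az": 0},{"gripper": 0,"dx": 2.8,"dy": 18,"dz": 0,"ax": 0,"ay": 0,"az": 0},{"gripper": 0,"dx": 3.5,"dy": 22,"dz": 0,"ax": 0,"ay": 0,"az": 0},{"gripper": 0,"dx": 4,"dy": 25,"dz": 0,"ax": 0,"ay": 0,"az": 0},{"gripper": 0,"dx": 4,"dy": 25,"dz": 0,"ax": 0,"ay": 0,"az": 0}])

```text
clock: 11.6
eef_pos: [0.5811, -0.0788, 0.21]
ee_rot: [-2.387, -2.042, -0.001]
ft_force: [1.9, 0.8, -1.2]
width: 0.0139
```

```bash
python3 -c "
from h import *
ex,ey=[np.array([np.cos(a),np.sin(a)]) for a in np.radians([-9,81])]
k0=np.array([.5742,-.1155]); s=bot.get_state(); k=s['eef_pos'][:2]; print(s['eef_pos'],s['ft_force'])
H=k0+.172*ey+.014*ex
v=k-H
for t in np.arange(0,.86,.0875):
  c,q=np.cos(-t),np.sin(-t); print(round(t,3),((H+np.array([[c,-q],[q,c]])@v-k)*1000).round(1))"
```

```text
[ 0.58110203 -0.07884503  0.21002819] [ 1.91322884  0.773223   -1.21951261]
0.0 [0. 0.]
0.088 [-11.3   3.5]
0.175 [-22.3   7.9]
0.262 [-32.8  13.3]
0.35 [-42.9  19.5]
0.438 [-52.3  26.7]
0.525 [-61.1  34.6]
0.612 [-69.2  43.3]
0.7 [-76.5  52.6]
0.788 [-82.9  62.5]
```

Drawn about 38 mm at low force. Swinging the gate along the computed arc, with the tool turning along with it.

Emit:
drive_tool(moves=[{"gripper": 0,"dx": -5.5,"dy": 1.5,"dz": 0,"ax": 0,"ay": 0,"az": -0.044},{"gripper": 0,"dx": -11.3,"dy": 3.5,"dz": 0,"ax": 0,"ay": 0,"az": -0.088},{"gripper": 0,"dx": -17,"dy": 5.5,"dz": 0,"ax": 0,"ay": 0,"az": -0.131},{"gripper": 0,"dx": -22.3,"dy": 7.9,"dz": 0,"ax": 0,"ay": 0,"az": -0.175},{"gripper": 0,"dx": -27.6,"dy": 10.5,"dz": 0,"ax": 0,"ay": 0,"az": -0.219},{"gripper": 0,"dx": -32.8,"dy": 13.3,"dz": 0,"ax": 0,"ay": 0,"az": -0.262},{"gripper": 0,"dx": -38,"dy": 16.3,"dz": 0,"ax": 0,"ay": 0,"az": -0.306},{"gripper": 0,"dx": -42.9,"dy": 19.5,"dz": 0,"ax": 0,"ay": 0,"az": -0.35}])

```text
clock: 12.4
eef_pos: [0.5384, -0.0599, 0.2103]
ee_rot: [2.708, 1.592, 0.003]
ft_force: [2.9, -1.0, -1.4]
width: 0.0143
```

Low force, about 3 N, as expected from the spring. Continuing to about 0.79 rad; shifts are from the 0.35 rad point.

Emit:
drive_tool(moves=[{"gripper": 0,"dx": -4.8,"dy": 3.5,"dz": 0,"ax": 0,"ay": 0,"az": -0.044},{"gripper": 0,"dx": -9.4,"dy": 7.2,"dz": 0,"ax": 0,"ay": 0,"az": -0.088},{"gripper": 0,"dx": -14,"dy": 11,"dz": 0,"ax": 0,"ay": 0,"az": -0.131},{"gripper": 0,"dx": -18.2,"dy": 15.1,"dz": 0,"ax": 0,"ay": 0,"az": -0.175},{"gripper": 0,"dx": -22.4,"dy": 19.4,"dz": 0,"ax": 0,"ay": 0,"az": -0.219},{"gripper": 0,"dx": -26.3,"dy": 23.8,"dz": 0,"ax": 0,"ay": 0,"az": -0.262},{"gripper": 0,"dx": -30,"dy": 28.4,"dz": 0,"ax": 0,"ay": 0,"az": -0.306},{"gripper": 0,"dx": -33.6,"dy": 33.1,"dz": 0,"ax": 0,"ay": 0,"az": -0.35}])

```text
clock: 13.2
eef_pos: [0.505, -0.0273, 0.2105]
ee_rot: [2.943, 1.096, 0.003]
ft_force: [2.6, -1.6, -2.1]
width: 0.0143
```

Emit:
drive_tool(moves=[{"gripper": 0,"dx": -3.2,"dy": 4.9,"dz": 0,"ax": 0,"ay": 0,"az": -0.044},{"gripper": 0,"dx": -6.4,"dy": 9.9,"dz": 0,"ax": 0,"ay": 0,"az": -0.088},{"gripper": 0,"dx": -6.4,"dy": 9.9,"dz": 0,"ax": 0,"ay": 0,"az": -0.088},{"gripper": 0,"dx": -6.4,"dy": 9.9,"dz": 0,"ax": 0,"ay": 0,"az": -0.088},{"gripper": 0,"dx": -6.4,"dy": 9.9,"dz": 0,"ax": 0,"ay": 0,"az": -0.088},{"gripper": 0,"dx": -6.4,"dy": 9.9,"dz": 0,"ax": 0,"ay": 0,"az": -0.088}])

```text
clock: 13.8
eef_pos: [0.4985, -0.0175, 0.2102]
ee_rot: [2.988, 0.969, 0.001]
ft_force: [2.6, -2.5, -2.0]
width: 0.0142
```

```bash
python3 -c "
from h import *
snap('scene','s7',(190,110,280,200),2.8);snap('top','t7',(230,90,220,200),3)
s=bot.get_state();print(s['eef_pos'],s['ee_rot'],s['ft_force'],s['width'],s['clock'])"
```

```text
[ 0.49837076 -0.01743988  0.21014758] [2.98810383e+00 9.68297740e-01 7.17694515e-04] [ 2.72981664 -2.2244499  -1.53014304] 0.014222662074326653 13.9
```

View pics/s7.png

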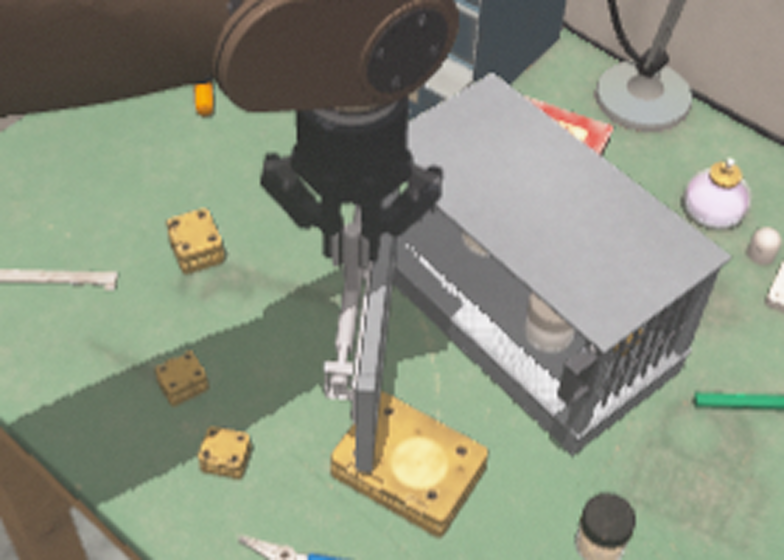

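View pics/t7.png

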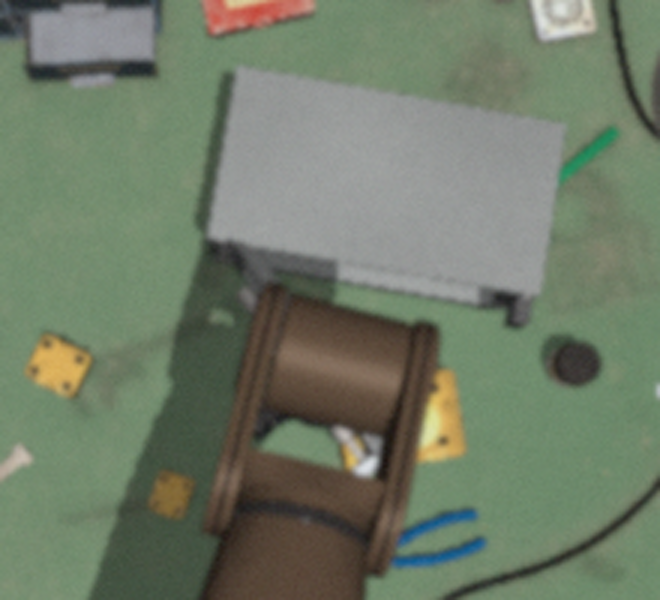

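The gate stands about half open, its leaf end at scene crop (365,385), with the knob in the fingers. The moulds, jar and tools are in place. I'll check the gate angle, then hand in.

```bash
python3 -c "
from h import *
p=at('scene',190+367/2.8,110+385/2.8,.165)[:2];H=np.array([.6148,.0522])
k=np.array([.4984,-.0174])-H
a=np.arctan2(*(p-H)[::-1]);print(p,np.linalg.norm(p-H),'leaf angle',np.radians(-99)-a)
print('knob angle',np.radians(-99)-np.arctan2(k[1],k[0])-np.arctan(14/135))
m=at('scene',190+196/2.8,110+225/2.8,.032);print('upper mould top',m)
s=bot.get_state();print(s['ft_force'],abs(s['qd']).max())"
```

```text
[ 0.43268116 -0.09152113] 0.23199792024515475 leaf angle 0.7456198071774853
knob angle 0.7714803181410602
upper mould top [0.52419106 0.20606056 0.032     ]
[ 2.72981664 -2.2244499  -1.53014304] 0.0025199782029488586
```

Both angle checks (0.75 and 0.77 rad) fall well inside 0.6–0.98, and the arm is still.

```bash
python3 -c "
from h import *
print(bot.close_job())"
```

```text
the job is handed in; nothing more can be done
None
```

I handed the job in at about 14 s of the 54 s allowed, with the gate held half open and the knob still in the fingers. The close-out call gave no verdict.

- **Upper mould:** I set it flat on the bench at about (0.52, 0.20), to the left of the cage and clear of the gate's swing. Its measured top agrees with that spot to within a few millimetres.
- **Bolt:** I gripped the knob, raised the bolt about 9 mm and drew it about 38 mm. The wrist force stayed under 3 N throughout the lift and draw.
- **Gate:** It stands at about 0.75 rad measured from the leaf end in the picture, and 0.77 rad from the tool position. Both are inside the 0.6 to 0.98 range. The tool feels about 3.5 N, close to the expected spring force, and the arm is still.
- **Everything else:** The lower mould, jar and pliers look unmoved in the last pictures. The caliper is only partly in view there, but it looks in place.

None of the checks failed or disagreed. The one refused call was my first move, rejected for missing `ax` and `ay` values, and the arm did not move.

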